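# Lock the potting tray's gate with its drop pin

## Robot

A 6-joint arm with a two-finger parallel gripper is mounted at the origin on the work surface. World frame = base frame: x ahead of the robot, y to its left, z up, the work surface at z = 0. Lengths are in mm, angles in degrees, forces in N, time in s.
With the tool pointing down it reaches from about 350 to 850 mm from the base axis. Payload 8.1 kg.
Tool frame: the origin (TCP) lies at the very end of the fingers, on their centre line; the grasp point (between the pads) lies 19 mm behind it; z points along the fingers, y is the line along which they close (so a half turn about z gives the same grasp; the last joint's range is limited). The gripper opens to 85 mm and grips with 20 to 120 N. Pads are 22 mm wide; open, the fingers measure 114 mm over their backs; the gripper's body (76 mm by 85 mm) begins 54 mm behind the grasp point. The pads swing forward as they close: fully open they stand 13 mm farther back than shut.
Start: joints at [58.877, 7.471, 85.268, -0, 87.261, -4.893], TCP at [265.166, 538.231, 231.292] pointing down, gripper open.
Joint ranges: [-169.43, 169.43], [-51.17, 129.36], [1.28, 143.12], [-76.62, 256.62], [0, 156.53], [-152.29, 152.29]. Speed limits (degrees/s): [136.94, 136.94, 159.86, 180, 180, 180].

## Interface

Orientations are given as [roll, pitch, yaw] about the fixed x, y, z axes, in that order (R = Rz(yaw) Ry(pitch) Rx(roll)).
In Python, from bench import status, viewer, job gives the robot as it stands.
- The arm moves only by the tool arm_command, never from a script. Its argument "targets" is a list that holds one entry, the list of rows, each a list of 7 numbers: the shift along the world's x, y, z in m, then the turn, a rotation vector about the world's x, y, z in rad, then the opening, from -1 (shut) to 1 (fully open). In form: [[[dx, dy, dz, rx, ry, rz, gripper], ...]]. A call has 1 to 10 rows; each row shifts and turns the commanded pose from where the row before left it; what a row does not reach is not made up. A row lasts 1/8 s, in which the tool goes at most 62.5 mm and 10.7 degrees, less where a joint would pass 70% of its speed; a pose out of reach is approached as far as the arm can. A call with a gripper value outside its range is refused whole. The fingers move at their own pace and stop on an object; "force" is the grip in N (left out, the last holds). Time passes only in rows, so rows that do not move let the fingers close. It gives the time, the measured TCP pose, the force, the opening and the grip force at its end, in the units of the state.
- status.sense(): the state, without advancing time (a new reading comes with each control period).
- viewer.snapshot(name): name is "scene" or "side" or "wrist"; returns the picture (384x512x3 uint8, red, green, blue); there is no depth.
- viewer.camera_model(name): a dict with "vertical_fov" (degrees; the focal length in pixels is half the picture's height over the tangent of half this angle, whatever the lens; pixels are square), "cx", "cy" (the principal point, pixels), "xyz" and "attitude" of the camera in the world. Camera axes: x right, y down, z forward; pixel columns grow to the right and rows downward; lengths in mm; the calibration is good to about 2 mm. The wrist camera is an equidistant fisheye: a pixel r from the principal point sees the ray r / f radians off the axis. A picture is of the moment at which its call begins: read the wrist's pose just before it. camera_model takes no time and is no camera call; for the wrist camera it gives the pose at the moment of the call.
- job.hand_in(): hands the job in; it is judged then, once.
The state is a dict: "time": time; "joint_pos": joint angles; "qd": joint speeds; "joint_efforts": joint torques, N m; "tool_pos": TCP position; "tcp_rot": TCP orientation; "ft_force": force on the tool from outside, world axes, zero at the start; "wrist_torque": the same for the moment, N m; "finger_gap": finger opening in mm; "grip_force": force on a finger pad.
Only numpy, scipy, OpenCV 4.12 (cv2) and the standard library are available. Lean on these libraries where they do the work, as an engineer would, in place of code of your own. Each camera call takes 0.05 s, during which the arm holds its last target. There are 200 camera calls.

## Task

Swing the mint-green gate of the grey potting tray shut and lock it: take the steel pin with the orange knob from the wooden rack and drop it down through the yellow and green eyes until it stands upright with its collar resting flat on the top yellow eye.

Things in the scene. Friction and masses are not known exactly. Their poses are not given: they have to be found in the camera images.
- eye (a point): Centre of the 26 mm hole in the upper face of the top yellow eye (46 mm square, 10 mm thick) of the fixed grey tray, 95 mm above the table. z up, x into the tray (away from the robot, within 15 deg), y along the shut gate to its hinge. A like yellow eye lies straight below, top at 32 mm. Tray walls 60 mm high: x 0 to 267, y -37 to 207 mm; flowers up to 140 mm high beyond x = 140 mm.
- gate (a joint): Angle (rad) of the mint-green gate: 0 shut at its stop, positive open towards the robot (starts 0.4 to 0.7, limit 0.9). Vertical hinge 180 mm from eye along its +y. Needs under 2 N at mid-length and stays where left. Panel 12 mm thick, centred on the line hinge to green eye, from 6 to 152 mm off the hinge, 12 to 72 mm above the table.
- gate_eye (a point): Centre of the 26 mm hole in the upper face of the gate's green eye (46 mm square, 10 mm thick) at the gate's free end, 180 mm from the hinge, 62 mm above the table. With the gate shut it lies straight below eye, between the two yellow eyes.
- pin: Steel shank 14 mm in diameter, 80 mm long (last 14 mm tapers to 6), under a 40 mm collar 5 mm thick; above it an orange grip knob, 24 mm wide, 45 mm tall. Origin: centre of the collar's underside; z towards the knob. About 0.12 kg. Hangs upright by its collar in a 22 mm hole of a fixed wooden rack, top 90 mm high, at the right; a wooden dibber and a white label hang 75 mm apart beside it.
Not all that is in view belongs to the job. Leave any turquoise look-alike of the pin alone.

How it is judged:
By the outcome, as a careful person would: the job done as asked, in the order asked, and still so for the second after the job is handed in, with the robot touching nothing.
It also fails if it takes over 45 s, if anything falls off the work surface, if the arm or the gripper's body presses on something with over 40 N, if the wrist force passes 120 N, or if a joint passes its speed limit or range.

## Working session

There is one attempt and no reset: what is moved stays moved. The work goes in short steps, Python scripts to look and compute and a tool call to move; the robot and the scene stay as the last step left them, time stands still between calls to the robot, and variables do not carry over. Pictures are saved under pics/ and viewed, at most 10 in all, crops included, and the job is handed in when it is done.

Besides the shell and the picture viewer there is one more tool, called after ">>>" by a JSON object that holds its "op" and its "data", one argument or row to a line. arm_command: Moves the arm, as the interface text tells. Its arguments: {"type":"object","properties":{"targets":{"type":"array"},"force":{"type":"number"}},"required":["targets"]}

```bash
mkdir -p pics; cat > h.py <<'E'
import numpy as np, cv2
from scipy.spatial.transform import Rotation as R
from bench import status, viewer, job
def cam(n):
    return viewer.camera_model(n)
def rot(m):
    a=np.array(m["attitude"],float)
    return R.from_euler('xyz',a,degrees=True).as_matrix() if a.size==3 else a.reshape(3,3)
def ray(m,u,v,fish=False):
    f=192/np.tan(np.radians(m["vertical_fov"])/2)
    d=np.array([u-m["cx"],v-m["cy"]])
    if fish:
        r=np.hypot(*d); t=r/f; c=np.array([*(d/max(r,1e-9)*np.sin(t)),np.cos(t)])
    else: c=np.array([d[0]/f,d[1]/f,1])
    return np.array(m["xyz"],float), rot(m)@c
def onz(m,u,v,z,fish=False):
    o,d=ray(m,u,v,fish); return o+d*(z-o[2])/d[2]
def two(a,b):
    (o1,d1),(o2,d2)=a,b
    s=np.linalg.lstsq(np.c_[d1,-d2],o2-o1,rcond=None)[0]
    p,q=o1+d1*s[0],o2+d2*s[1]; return (p+q)/2,np.linalg.norm(p-q)
def proj(m,p,fish=False):
    c=rot(m).T@(np.array(p,float)-np.array(m["xyz"])); f=192/np.tan(np.radians(m["vertical_fov"])/2)
    if fish:
        r=np.hypot(c[0],c[1]); t=np.arctan2(r,c[2]); return np.array([m["cx"],m["cy"]])+f*t*c[:2]/r
    return np.array([m["cx"],m["cy"]])+f*c[:2]/c[2]
E
python3 - <<'E'
from h import *
print(status.sense())
ims=[]
for n in("scene","side","wrist"):
    print(n,cam(n)); im=viewer.snapshot(n); cv2.imwrite(f"pics/{n}0.png",im[:,:,::-1]); ims.append(im[:,:,::-1])
a=cv2.resize(ims[0],(800,600),interpolation=cv2.INTER_CUBIC);cv2.imwrite("pics/a.png",a)
b=cv2.resize(ims[1],(800,600),interpolation=cv2.INTER_CUBIC);cv2.imwrite("pics/b.png",b)
E
```

```text
{'time': 0.0, 'joint_pos': array([ 5.88765736e+01,  7.51762600e+00,  8.53305739e+01,  2.63213781e-04,
        8.72608048e+01, -4.89223527e+00]), 'qd': array([ 0.03891085,  0.05380736,  0.06805104,  0.04242648,  0.03592265,
       -0.0136549 ]), 'joint_efforts': array([ 3.17658414e-03, -5.69415128e+01, -5.00544369e+01,  1.69812017e-05,
        1.52349402e-02, -3.95565462e-05]), 'tool_pos': array([264.87775086, 537.74569204, 230.20577194]), 'tcp_rot': array([-1.79891415e+02, -9.55805446e-03,  1.53768787e+02]), 'ft_force': array([-0.08285554,  0.3878311 ,  0.41675464]), 'wrist_torque': array([-0.04038851,  0.03332836, -0.01243418]), 'grip_force': 0.0, 'finger_gap': 85.27059224379795}
scene {'vertical_fov': 53.03132685797308, 'cx': 262.58722909017575, 'cy': 191.07094158211834, 'xyz': array([1064.32091701, -170.69587342,  803.16501505]), 'attitude': array([-139.64478136,    0.5598224 ,   76.08560316])}
side {'vertical_fov': 55.68524952599822, 'cx': 251.94922383513847, 'cy': 187.42443570680877, 'xyz': array([ 199.59411573, -525.90736873,  537.91380168]), 'attitude': array([-127.75217334,   -0.98397904,  -30.12753273])}
wrist {'vertical_fov': 65.70646984690485, 'cx': 257.30717114450715, 'cy': 186.3527386918386, 'xyz': array([204.1130718 , 567.58117143, 372.20057328]), 'attitude': array([1.64346384e+02, 8.69360815e-02, 6.37371778e+01])}
```

View pics/a.png

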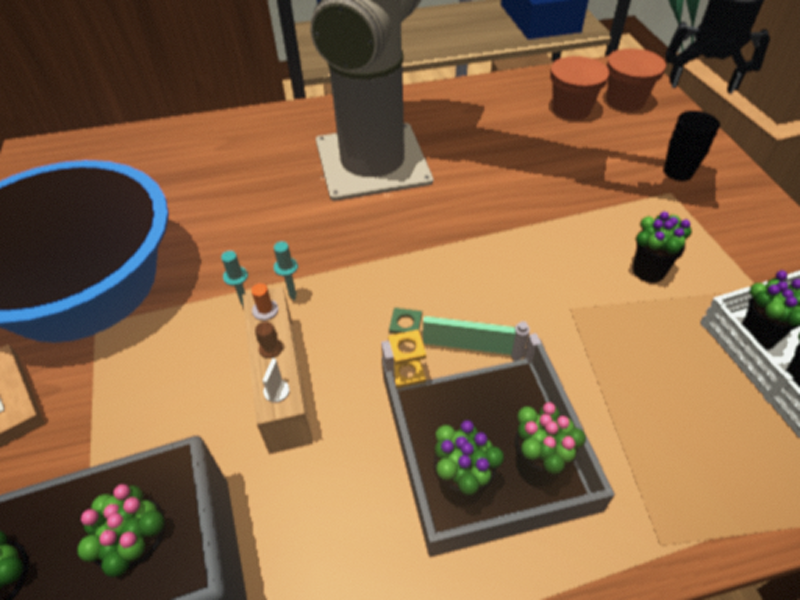

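View pics/b.png

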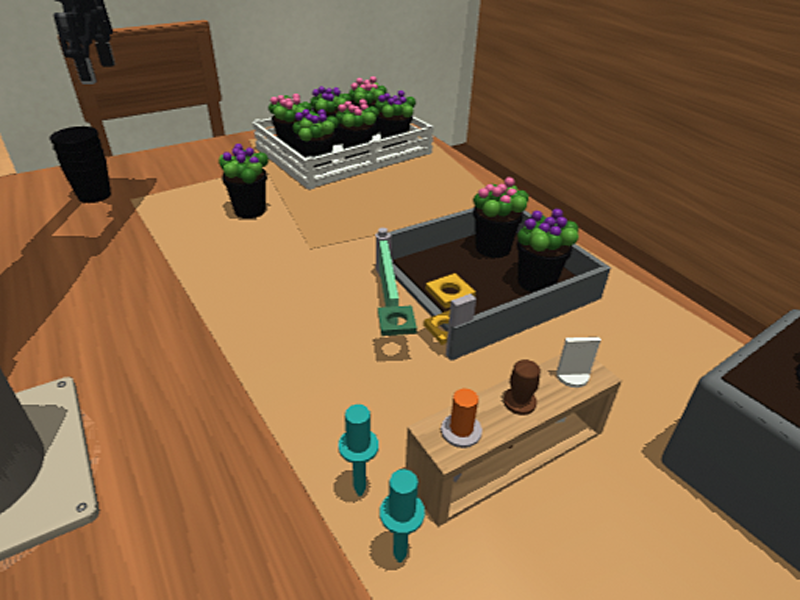

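The orange-knobbed pin stands in the wooden rack, at (262,300) in the scene picture and (463,415) in the side picture, both at 800 px scale. Two turquoise look-alikes stand beside it, at (233,268) and (285,257) in the scene. Only the orange one fits the description. The gate is open, with its green eye at (405,320) in the scene, and the yellow eyes are at (407,347) and (410,372).

```bash
cat > m.py <<'E'
from h import *
def blobs(n,lo,hi,im,amin=15):
    hsv=cv2.cvtColor(im,cv2.COLOR_BGR2HSV); k=cv2.inRange(hsv,np.array(lo),np.array(hi))
    c,h=cv2.findContours(k,cv2.RETR_CCOMP,cv2.CHAIN_APPROX_NONE)
    out=[]
    for i,x in enumerate(c):
        mo=cv2.moments(x)
        if mo["m00"]>=amin: out.append((round(mo["m10"]/mo["m00"],1),round(mo["m01"]/mo["m00"],1),mo["m00"],bool(h[0][i][3]>=0),cv2.boundingRect(x)))
    return out
E
python3 - <<'E'
from m import *
for n in("scene","side"):
    im=cv2.imread(f"pics/{n}0.png"); m=cam(n)
    for nm,lo,hi in(("orange",(5,180,100),(13,255,255)),("yellow",(20,170,90),(30,255,255)),("dgreen",(60,80,40),(82,255,130)),("mint",(60,60,130),(85,200,255))):
        print(n,nm,*blobs(n,lo,hi,im),sep="\n  ")
s=cv2.imread("pics/scene0.png")[150:260,140:290]; d=cv2.imread("pics/side0.png")[160:300,230:400]
s=cv2.resize(s,None,fx=2.6,fy=2.6,interpolation=cv2.INTER_NEAREST); d=cv2.resize(d,(400,330),interpolation=cv2.INTER_NEAREST)
h=max(s.shape[0],330); o=np.zeros((h,s.shape[1]+400,3),np.uint8); o[:s.shape[0],:s.shape[1]]=s; o[:330,s.shape[1]:]=d
cv2.imwrite("pics/c.png",o)
E
```

```text
scene
  orange
  (166.2, 188.5, 93.5, False, (161, 181, 11, 18))
scene
  yellow
  (263.9, 238.5, 54.5, False, (253, 230, 19, 16))
  (260.3, 220.8, 283.0, False, (249, 212, 23, 19))
  (259.9, 221.1, 100.0, True, (254, 216, 13, 11))
scene
  dgreen
  (443.0, 3.5, 32.0, False, (440, 0, 7, 11))
  (432.9, 4.0, 42.5, False, (429, 0, 8, 14))
scene
  mint
  (300.8, 208.0, 156.5, False, (272, 203, 58, 11))
side
  orange
  (298.5, 269.0, 72.0, False, (295, 262, 8, 16))
  (297.7, 254.4, 130.0, False, (290, 249, 16, 12))
side
  yellow
  (280.2, 207.6, 127.0, False, (271, 199, 17, 22))
  (287.5, 184.0, 305.5, False, (273, 175, 31, 22))
  (288.4, 185.1, 57.5, True, (282, 181, 13, 8))
side
  dgreen
  (252.4, 200.5, 424.0, False, (242, 164, 24, 51))
  (256.5, 204.7, 42.5, True, (253, 201, 9, 8))
side
  mint
  (248.4, 172.2, 163.5, False, (243, 154, 12, 37))
```

View pics/c.png

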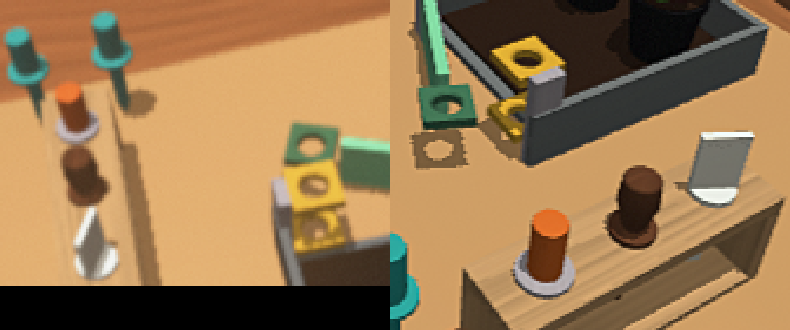

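The crop confirms the orange pin in the rack, beside the dark dibber and the white label. The turquoise pins stand apart from the rack.

```bash
python3 - <<'E'
from h import *
np.set_printoptions(precision=1,suppress=True)
S,D=cam("scene"),cam("side")
def t(n,a,b,z=None):
    print(n,*two(ray(S,*a),ray(D,*b)), "" if z is None else (onz(S,*a,z)[:2],onz(D,*b,z)[:2]))
t("knobtop",(165.8,184.6),(297.6,252.7),140)
t("collar",(169,198),(296,276),95)
t("eye",(260.3,220.9),(288.4,184.8),95)
t("gate_eye",(260,205.8),(254.6,204.3),62)
t("lower eye",(263,238.5),(280.5,207.6),32)
t("hingepost",(334,209),(245,149.5))
t("dibber top",(168.8,210),(337,232.5))
t("label base",(176.5,250),(367,243),95)
t("turqA collar",(150.4,175.8),(229,287))
t("turqB collar",(183,170),(257,330))
t("turqA collar'",(183,170),(229,287))
t("turqB collar'",(150.4,175.8),(257,330))
t("rack near corner L",(98/2.6+140,270/2.6+150),(620/1.5625,380/1.5625))
E
```

```text
knobtop [ 442.8 -252.3  141.6] 0.16763297008153297 (array([ 441.4, -252.6]), array([ 443.8, -251.1]))
collar [ 442.7 -255.1   92.8] 1.4504067318711371 (array([ 444.1, -254.2]), array([ 441.7, -257.2]))
eye [563.2 -59.8  93.4] 2.3936880323192233 (array([563.3, -59.1]), array([562. , -62.9]))
gate_eye [493.9 -44.2  58.5] 2.3160951915709758 (array([495.6, -43.8]), array([492. , -49.1]))
lower eye [561.  -50.1  21.7] 8.063459754357297 (array([570.5, -55.1]), array([553.1, -55. ]))
hingepost [563.  119.5  79.6] 2.6111098319504626 
dibber top [ 519.4 -250.8  143.3] 2.5882245031659123 
label base [ 590.6 -253.7   88.9] 4.160915418992595 (array([ 593.5, -251.2]), array([ 585.8, -259.4]))
turqA collar [ 350.1 -268.3  112. ] 61.212467025885694 
turqB collar [ 347.4 -246.1   56.3] 75.32382153453526 
turqA collar' [ 347.9 -213.8   81.1] 3.6372011011160326 
turqB collar' [ 348.3 -296.6   82.4] 2.8844885668171214 
rack near corner L [ 617.8 -267.6  102. ] 41.38691110795983
```

The measurements agree with the given sizes: eye (563,-60,95), hinge (563,120) and gate eye (494,-44), so the gate stands at about 0.4 rad. The pin is at (443,-253), and its knob top measures 141 mm against the expected 140. I'll shut the gate first.

>>> {"op": "arm_command", "data": {
  "targets": [
    [[0.0185, -0.0538, 0, 0, 0, 0.0457, -1], [0.0185, -0.0538, 0, 0, 0, 0.0457, -1], [0.0185, -0.0538, 0, 0, 0, 0.0457, -1], [0.0185, -0.0538, 0, 0, 0, 0.0457, -1], [0.0185, -0.0538, 0, 0, 0, 0.0457, -1], [0.0185, -0.0538, 0, 0, 0, 0.0457, -1], [0.0185, -0.0538, 0, 0, 0, 0.0457, -1], [0.0185, -0.0538, 0, 0, 0, 0.0457, -1], [0.0185, -0.0538, 0, 0, 0, 0.0457, -1], [0.0185, -0.0538, 0, 0, 0, 0.0457, -1]]
  ]
}}

```text
time: 1.4
tool_pos: [450.4, -1.6, 231.3]
tcp_rot: [180.0, 0.0, -180.0]
ft_force: [0.3, 1.0, 0.3]
finger_gap: -0.0
grip_force: 0.0
```

>>> {"op": "arm_command", "data": {
  "targets": [
    [[0, 0, -0.045, 0, 0, 0, -1], [0, 0, -0.045, 0, 0, 0, -1], [0, 0, -0.045, 0, 0, 0, -1], [0, 0, -0.045, 0, 0, 0, -1], [0, 0, 0, 0, 0, 0, -1], [0, 0, 0, 0, 0, 0, -1]]
  ]
}}

```text
time: 2.15
tool_pos: [451.0, 0.2, 52.8]
tcp_rot: [-180.0, 0.1, 180.0]
ft_force: [0.3, -0.3, -0.2]
finger_gap: 0.1
grip_force: 0.0
```

>>> {"op": "arm_command", "data": {
  "targets": [
    [[0.01, 0, 0, 0, 0, 0, -1], [0.01, 0, 0, 0, 0, 0, -1], [0.01, 0, 0, 0, 0, 0, -1], [0.01, 0, 0, 0, 0, 0, -1], [0.01, 0, 0, 0, 0, 0, -1], [0.01, 0, 0, 0, 0, 0, -1], [0.01, 0, 0, 0, 0, 0, -1], [0.01, 0, 0, 0, 0, 0, -1], [0.004, 0, 0, 0, 0, 0, -1], [0, 0, 0, 0, 0, 0, -1]]
  ]
}}

```text
time: 3.4
tool_pos: [534.5, 0.3, 51.3]
tcp_rot: [180.0, 0.0, 180.0]
ft_force: [0.1, 0.6, -0.7]
finger_gap: -0.0
grip_force: 0.0
```

>>> {"op": "arm_command", "data": {
  "targets": [
    [[0.003, 0, 0, 0, 0, 0, -1], [0.003, 0, 0, 0, 0, 0, -1], [0.002, 0, 0, 0, 0, 0, -1], [0, 0, 0, 0, 0, 0, -1]]
  ]
}}

```text
time: 3.9
tool_pos: [542.4, 0.2, 51.4]
tcp_rot: [180.0, 0.0, 180.0]
ft_force: [0.2, 0.0, -0.2]
finger_gap: 0.1
grip_force: 0.0
```

>>> {"op": "arm_command", "data": {
  "targets": [
    [[0.002, 0, 0, 0, 0, 0, -1], [0.002, 0, 0, 0, 0, 0, -1], [0.002, 0, 0, 0, 0, 0, -1], [0, 0, 0, 0, 0, 0, -1]]
  ]
}}

```text
time: 4.4
tool_pos: [546.6, 0.2, 51.1]
tcp_rot: [-180.0, -0.2, 180.0]
ft_force: [-9.2, -1.6, 7.3]
finger_gap: -0.2
grip_force: 4.9
```

```bash
python3 - <<'E'
from h import *
np.set_printoptions(precision=1,suppress=True)
a=viewer.snapshot("scene")[:,:,::-1]; b=viewer.snapshot("side")[:,:,::-1]
cv2.imwrite("pics/scene1.png",a);cv2.imwrite("pics/side1.png",b)
f=lambda i,x,y:cv2.resize(i[y:y+110,x:x+100],(400,440),interpolation=cv2.INTER_NEAREST)
cv2.imwrite("pics/d.png",np.hstack([f(a,240,170),f(b,220,130)]))
E
```

```text
(no output)
```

View pics/d.png

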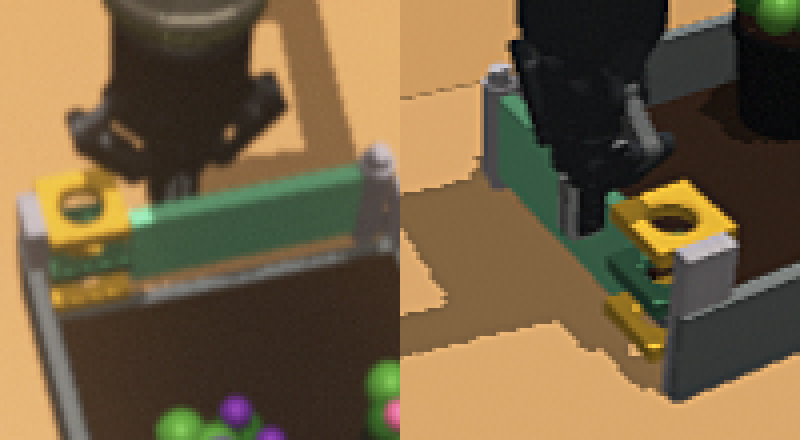

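The gate is shut: the green eye sits between the two yellow eyes, and the stop pushes back with 9 N. Next I back off and go over the pin.

>>> {"op": "arm_command", "data": {
  "targets": [
    [[-0.01, 0, 0, 0, 0, 0, -1], [-0.02, 0, 0, 0, 0, 0, -1], [0, 0, 0.045, 0, 0, 0, -1], [0, 0, 0.045, 0, 0, 0, -1], [0, 0, 0.045, 0, 0, 0, -1], [0, 0, 0.045, 0, 0, 0, 1], [-0.02, -0.06, 0, 0, 0, 0, 1], [-0.02, -0.06, 0, 0, 0, 0, 1], [-0.02, -0.06, 0, 0, 0, 0, 1], [-0.015, -0.06, 0, 0, 0, 0, 1]]
  ]
}}

```text
time: 5.75
tool_pos: [443.0, -239.2, 231.6]
tcp_rot: [-180.0, 0.1, 180.0]
ft_force: [1.0, 0.5, -0.5]
finger_gap: 85.2
grip_force: 0.0
```

>>> {"op": "arm_command", "data": {
  "targets": [
    [[0, -0.013, 0, 0, 0, 0, 1], [0, 0, 0, 0, 0, 0, 1], [0, 0, 0, 0, 0, 0, 1]]
  ]
}}

```text
time: 6.12
tool_pos: [444.3, -249.3, 231.2]
tcp_rot: [180.0, 0.0, -180.0]
ft_force: [-0.6, 0.2, 0.2]
finger_gap: 85.5
grip_force: 0.0
```

```bash
python3 - <<'E'
from m import *
np.set_printoptions(precision=1,suppress=True)
s=status.sense(); m=cam("wrist"); w=viewer.snapshot("wrist")[:,:,::-1]; print(s["tool_pos"],s["tcp_rot"])
a=viewer.snapshot("scene")[:,:,::-1]
print("knob expected px",proj(m,(443,-253,140),True), "eye",proj(m,(563,-60,95),True))
for b in blobs("w",(5,180,100),(13,255,255),np.ascontiguousarray(w)): print("or",b,onz(m,b[0],b[1],140,True))
for b in blobs("w",(20,170,90),(30,255,255),np.ascontiguousarray(w)): print("ye",b,onz(m,b[0],b[1],95,True))
cv2.imwrite("pics/e.png",np.hstack([cv2.resize(w,(512,384)),cv2.resize(a[150:280,200:330],(288,384))]))
E
```

```text
[ 444.3 -249.3  231.2] [ 180.    0. -180.]
knob expected px [253.5 187.9] eye [413.  272.1]
or (252.8, 187.6, 500.0, False, (240, 175, 27, 26)) [ 442.8 -253.6  140. ]
ye (417.1, 263.5, 363.0, False, (399, 254, 33, 26)) [551.1 -57.1  95. ]
ye (393.4, 238.0, 143.0, False, (380, 235, 29, 11)) [514.3 -97.8  95. ]
```

View pics/e.png

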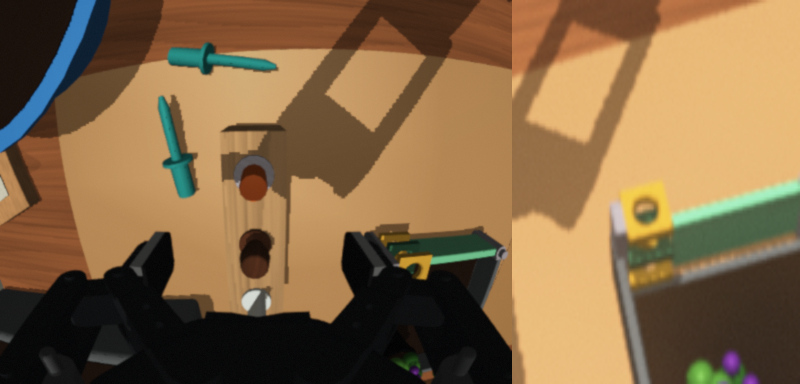

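The wrist view shows the orange pin upright in the rack, under the gripper. Its knob is at (253,188), where expected, and triangulates to (442.8,-253.6). Both turquoise look-alikes are now lying on the table, clear of the path. The gate is still shut.

>>> {"op": "arm_command", "data": {
  "targets": [
    [[-0.001, -0.001, -0.04, 0, 0, 0, 1], [0, -0.001, -0.04, 0, 0, 0, 1], [0, 0, -0.03, 0, 0, 0, 1], [0, 0, -0.02, 0, 0, 0, 1], [0, 0, 0, 0, 0, 0, 1], [0, 0, 0, 0, 0, 0, 1]]
  ]
}}

```text
time: 6.98
tool_pos: [443.7, -252.4, 102.4]
tcp_rot: [-180.0, 0.1, -180.0]
ft_force: [0.4, -0.6, 0.8]
finger_gap: 85.4
grip_force: 0.0
```

>>> {"op": "arm_command", "data": {
  "targets": [
    [[0, 0, 0, 0, 0, 0, -1], [0, 0, 0, 0, 0, 0, -1], [0, 0, 0, 0, 0, 0, -1], [0, 0, 0, 0, 0, 0, -1], [0, 0, 0, 0, 0, 0, -1], [0, 0, 0, 0, 0, 0, -1]]
  ],
  "force": 40
}}

```text
time: 7.72
tool_pos: [443.1, -252.9, 101.7]
tcp_rot: [-180.0, 0.0, 179.9]
ft_force: [-0.8, -0.6, 4.3]
finger_gap: 22.8
grip_force: 39.2
```

>>> {"op": "arm_command", "data": {
  "targets": [
    [[0, 0, 0.01, 0, 0, 0, -1], [0, 0, 0.02, 0, 0, 0, -1], [0, 0, 0.03, 0, 0, 0, -1], [0, 0, 0.03, 0, 0, 0, -1], [0, 0, 0.03, 0, 0, 0, -1], [0, 0, 0.01, 0, 0, 0, -1], [0.01, 0.04, 0, 0, 0, 0, -1], [0.02, 0.04, 0, 0, 0, 0, -1], [0.03, 0.04, 0, 0, 0, 0, -1], [0.02, 0.02, 0, 0, 0, 0, -1]]
  ]
}}

```text
time: 8.98
tool_pos: [523.2, -110.3, 230.1]
tcp_rot: [179.9, -0.1, -180.0]
ft_force: [-0.5, -1.2, -0.7]
finger_gap: 23.1
grip_force: 39.6
```

>>> {"op": "arm_command", "data": {
  "targets": [
    [[0, 0, 0, 0, 0, 0, -1], [0, 0, 0, 0, 0, 0, -1], [0, 0, 0, 0, 0, 0, -1]]
  ]
}}

```text
time: 9.35
tool_pos: [522.2, -113.4, 230.9]
tcp_rot: [180.0, -0.0, 179.9]
ft_force: [-0.6, 0.5, -1.2]
finger_gap: 23.4
grip_force: 39.6
```

```bash
python3 - <<'E'
from m import *
np.set_printoptions(precision=1,suppress=True)
s=status.sense(); print(s["tool_pos"],s["tcp_rot"],s["ft_force"],s["finger_gap"])
ims={}
for n in("scene","side","wrist"):
    ims[n]=np.ascontiguousarray(viewer.snapshot(n)[:,:,::-1]); cv2.imwrite(f"pics/{n}2.png",ims[n]); 
    p=s["tool_pos"]; m=cam(n); print(n,"tip exp",proj(m,p-[0,0,92],n=="wrist"),"eye",proj(m,(563,-60,95),n=="wrist"))
    for b in blobs(n,(20,170,90),(30,255,255),ims[n]): print(b)
f=lambda i,x,y:cv2.resize(i[y:y+150,x:x+100],(400,600),interpolation=cv2.INTER_NEAREST)
cv2.imwrite("pics/f.png",np.hstack([f(ims["scene"],195,110),f(ims["side"],230,90)]))
E
```

```text
[ 522.2 -113.4  230.9] [180.   -0.  179.9] [-0.6  0.5 -1.2] 23.371631126102965
scene tip exp [231.9 199.6] eye [259.9 220.9]
(260.7, 221.6, 258.0, False, (250, 213, 22, 19))
(259.8, 220.7, 106.0, True, (254, 214, 13, 13))
side tip exp [288.1 186.8] eye [288.  183.9]
(278.5, 210.7, 93.0, False, (271, 203, 15, 18))
(286.2, 185.6, 207.5, False, (273, 177, 31, 20))
wrist tip exp [258.  188.6] eye [310.7 215.1]
(312.2, 212.9, 1658.0, False, (289, 193, 45, 44))
(310.8, 215.9, 328.0, True, (297, 204, 26, 22))
(301.6, 180.4, 145.5, False, (284, 178, 38, 8))
```

View pics/f.png

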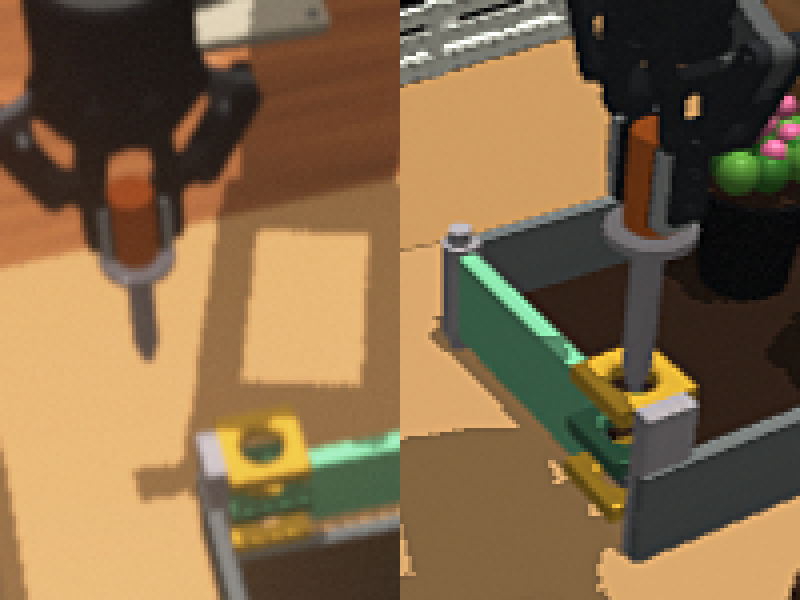

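The pin is held upright. Its tip is at about (232,199) in the scene and (290,187) in the side picture, within 2 px of where it should be. The eye fits (563,-60) in all views. I'll hover just above the hole and check.

>>> {"op": "arm_command", "data": {
  "targets": [
    [[0.01, 0.013, 0, 0, 0, 0, -1], [0.01, 0.013, 0, 0, 0, 0, -1], [0.01, 0.013, 0, 0, 0, 0, -1], [0.01, 0.014, 0, 0, 0, 0, -1], [0, 0, -0.015, 0, 0, 0, -1], [0, 0, -0.015, 0, 0, 0, -1], [0, 0, 0, 0, 0, 0, -1], [0, 0, 0, 0, 0, 0, -1]]
  ]
}}

```text
time: 10.5
tool_pos: [562.6, -60.1, 201.1]
tcp_rot: [-180.0, -0.0, 179.9]
ft_force: [-0.0, 0.2, -0.5]
finger_gap: 23.2
grip_force: 39.6
```

```bash
python3 - <<'E'
from m import *
np.set_printoptions(precision=1,suppress=True)
s=status.sense(); print(s["tool_pos"],s["tcp_rot"],s["ft_force"],s["finger_gap"])
ims={}
for n in("scene","side"):
    ims[n]=np.ascontiguousarray(viewer.snapshot(n)[:,:,::-1]); 
    p=s["tool_pos"]; m=cam(n); print(n,"tip exp",proj(m,p-[0,0,92]),"collar exp",proj(m,p-[0,0,12]),"eye",proj(m,(563,-60,95)))
f=lambda i,x,y:cv2.resize(i[y:y+90,x:x+60],(400,600),interpolation=cv2.INTER_NEAREST)
cv2.imwrite("pics/g.png",np.hstack([f(ims["scene"],230,160),f(ims["side"],260,125)]))
E
```

```text
[562.6 -60.1 201.1] [-180.    -0.   179.9] [-0.   0.2 -0.5] 23.232960969369795
scene tip exp [259.7 217. ] collar exp [259.1 194.1] eye [259.9 220.9]
side tip exp [288.4 178.3] collar exp [291.8 143.7] eye [288.  183.9]
```

View pics/g.png

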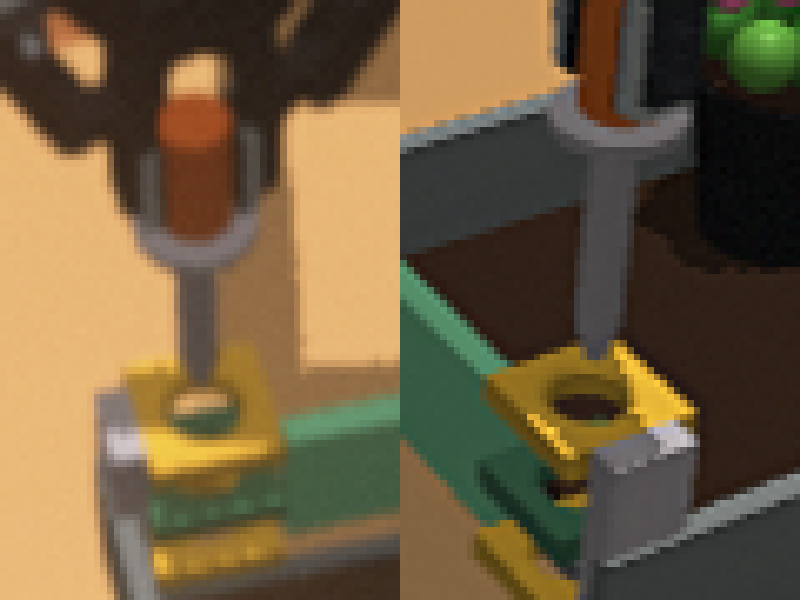

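The tip is over the hole in both views: scene tip (260,217) above hole (260.4,221), side tip (289,178) above hole (288.5,185). I'll shift 1 mm and lower in steps, watching the force.

>>> {"op": "arm_command", "data": {
  "targets": [
    [[0, -0.001, -0.008, 0, 0, 0, -1], [0, 0, -0.01, 0, 0, 0, -1], [0, 0, -0.01, 0, 0, 0, -1], [0, 0, -0.005, 0, 0, 0, -1], [0, 0, 0, 0, 0, 0, -1], [0, 0, 0, 0, 0, 0, -1]]
  ]
}}

```text
time: 11.35
tool_pos: [563.1, -60.7, 168.6]
tcp_rot: [-180.0, 0.0, 180.0]
ft_force: [-0.2, 0.1, -1.8]
finger_gap: 22.9
grip_force: 39.6
```

>>> {"op": "arm_command", "data": {
  "targets": [
    [[0, 0, -0.008, 0, 0, 0, -1], [0, 0, -0.008, 0, 0, 0, -1], [0, 0, -0.004, 0, 0, 0, -1], [0, 0, 0, 0, 0, 0, -1]]
  ]
}}

```text
time: 11.85
tool_pos: [562.4, -60.6, 147.6]
tcp_rot: [180.0, -0.1, 180.0]
ft_force: [0.2, 0.2, -0.6]
finger_gap: 23.0
grip_force: 39.6
```

>>> {"op": "arm_command", "data": {
  "targets": [
    [[0, 0, -0.008, 0, 0, 0, -1], [0, 0, -0.008, 0, 0, 0, -1], [0, 0, -0.004, 0, 0, 0, -1], [0, 0, 0, 0, 0, 0, -1]]
  ]
}}

```text
time: 12.35
tool_pos: [562.5, -60.6, 127.6]
tcp_rot: [180.0, -0.1, 180.0]
ft_force: [-0.2, -0.1, -1.1]
finger_gap: 22.9
grip_force: 39.6
```

>>> {"op": "arm_command", "data": {
  "targets": [
    [[0, 0, -0.006, 0, 0, 0, -1], [0, 0, -0.006, 0, 0, 0, -1], [0, 0, -0.005, 0, 0, 0, -1], [0, 0, -0.002, 0, 0, 0, -1], [0, 0, 0, 0, 0, 0, -1]]
  ]
}}

```text
time: 12.98
tool_pos: [562.7, -60.6, 109.1]
tcp_rot: [180.0, -0.0, 180.0]
ft_force: [-0.2, 0.9, -1.4]
finger_gap: 23.4
grip_force: 39.6
```

>>> {"op": "arm_command", "data": {
  "targets": [
    [[0, 0, -0.001, 0, 0, 0, -1], [0, 0, -0.001, 0, 0, 0, -1], [0, 0, 0, 0, 0, 0, -1]]
  ]
}}

```text
time: 13.35
tool_pos: [562.8, -60.6, 107.2]
tcp_rot: [-180.0, -0.0, 180.0]
ft_force: [-0.6, 0.2, -1.4]
finger_gap: 23.5
grip_force: 39.6
```

>>> {"op": "arm_command", "data": {
  "targets": [
    [[0, 0, -0.001, 0, 0, 0, -1], [0, 0, 0, 0, 0, 0, -1], [0, 0, 0, 0, 0, 0, -0.2], [0, 0, 0, 0, 0, 0, 0.1], [0, 0, 0, 0, 0, 0, 0.2], [0, 0, 0, 0, 0, 0, 0.2]]
  ]
}}

```text
time: 14.1
tool_pos: [562.9, -60.6, 106.3]
tcp_rot: [-180.0, -0.0, 180.0]
ft_force: [0.1, -0.1, 0.3]
finger_gap: 51.3
grip_force: 0.0
```

>>> {"op": "arm_command", "data": {
  "targets": [
    [[0, 0, 0.01, 0, 0, 0, 0.2], [0, 0, 0.02, 0, 0, 0, 0.2], [0, 0, 0.03, 0, 0, 0, 0.2], [0, 0, 0.04, 0, 0, 0, 0.2], [-0.02, 0, 0.04, 0, 0, 0, 0.2], [-0.04, 0, 0, 0, 0, 0, 0.2], [-0.04, 0, 0, 0, 0, 0, 0.2], [0, 0, 0, 0, 0, 0, 0.2], [0, 0, 0, 0, 0, 0, 0.2]]
  ]
}}

```text
time: 15.22
tool_pos: [463.7, -60.8, 248.0]
tcp_rot: [-180.0, 0.2, 179.9]
ft_force: [0.1, -1.0, 0.5]
finger_gap: 51.5
grip_force: 0.0
```

```bash
python3 - <<'E'
from m import *
np.set_printoptions(precision=1,suppress=True)
ims={}
for n in("scene","side"):
    ims[n]=np.ascontiguousarray(viewer.snapshot(n)[:,:,::-1]); m=cam(n)
    print(n,"collar exp",proj(m,(563,-61,97.5)),"knob top exp",proj(m,(563,-61,145)))
f=lambda i,x,y:cv2.resize(i[y:y+90,x:x+60],(400,600),interpolation=cv2.INTER_NEAREST)
cv2.imwrite("pics/i.png",np.hstack([f(ims["scene"],230,170),f(ims["side"],260,140)]))
E
```

```text
scene collar exp [259.4 220.3] knob top exp [259.1 207.4]
side collar exp [288.4 183.2] knob top exp [290.3 163.6]
```

View pics/i.png

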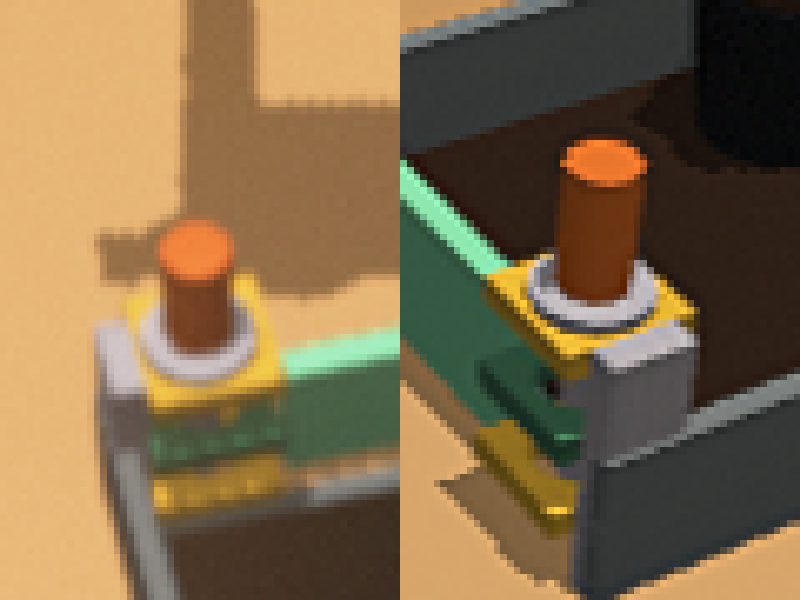

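The pin stands upright with its collar flat on the top yellow eye, and the knob top is at (259.5,207.5) in the scene and (290.6,164) in the side picture, as predicted. The gate is shut, the shank passes through the eyes, and the robot is clear.

```bash
python3 -c "
from bench import job
print(job.hand_in())"
```

```text
the job is handed in; nothing more can be done
None
```

The gate is shut and locked: the orange-knobbed pin stands upright through the eyes with its collar flat on the top yellow eye, and the job was handed in at about 15 s of the 45 s allowed (no verdict came back).

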